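Return the ear defenders to the press-side rack

ROBOT

A 6-joint arm with a two-finger parallel gripper is mounted at the origin on the work surface. World frame = base frame: x ahead of the robot, y to its left, z up, the work surface at z = 0. Lengths are in m, angles in degrees, forces in N, time in s.
With the tool pointing down it reaches from about 0.4 to 0.825 m from the base axis. Payload 7 kg.
Tool frame: the origin (TCP) lies midway between the tips of the shut fingers; the grasp point (between the pads) lies 19 mm behind it (r.grip_depth is the distance from the TCP to the grasp point, in m); z points along the fingers, y is the line along which they close (so a half turn about z gives the same grasp; the last joint's range is limited). The gripper opens to 88 mm and grips with 3 to 60 N. Pads are 19 mm wide; open, the fingers measure 130 mm over their backs; the gripper's body (78 mm by 193 mm) begins 47 mm behind the grasp point.
Start: joints at [-59.696, 20.546, 0.682, 0, -70.136, -16.507], TCP at [0.161, -0.656, 0.227] pointing down, gripper open.
Joint ranges: [-176.03, 176.03], [-82.01, 121.73], [-58.28, 71.71], [-173.87, 95.51], [-174.79, -0.11], [-173.66, 173.66]. Speed limits (degrees/s): [136.94, 136.94, 172.46, 180, 180, 180].

INTERFACE

Orientations are given as [roll, pitch, yaw] about the fixed x, y, z axes, in that order (R = Rz(yaw) Ry(pitch) Rx(roll)).
In Python, from plant import r, capture, close_job, search_frame, outline_of gives the robot as it stands.
- The arm moves only by the shell command python3 -m creep 'ROWS' [FORCE]. ROWS is JSON, a list of rows, each a list of 7 numbers: the finger opening in mm, from 0 to 87.6, then the shift along the world's x, y, z in units of 25 mm (1.0 is 25 mm), then the turn, a rotation vector about the world's x, y, z in degrees. In form: [[hand, x, y, z, ax, ay, az], ...]. A call has 1 to 8 rows; each row shifts and turns the commanded pose from where the row before left it; what a row does not reach is not made up. A row lasts 1/12 s, in which the tool goes at most 41.7 mm and 7.16 degrees, less where a joint would pass 70% of its speed; a pose out of reach is approached as far as the arm can. A call is refused whole if a number of a shift passes 1 or a number of a turn 7.16, either way. A call with a gripper value outside its range is refused whole. The fingers move at their own pace and stop on an object; FORCE is the grip in N (left out, the last holds). Time passes only in rows, so rows that do not move let the fingers close. It gives the time, the measured TCP pose, the force, the opening and the grip force at its end, in the units of the state.
- r.get_state(): the state, without advancing time (a new reading comes with each control period).
- capture(name): name is "scene" or "top" or "wrist"; returns a dict with "frame" (420x560x3 uint8, red, green, blue), "K" (3x3 intrinsics, pixels), "origin" and "rotation" of the camera in the world. Camera axes: x right, y down, z forward; pixel columns grow to the right and rows downward; lengths in m; the calibration is good to about 2 mm. A picture is of the moment at which its call begins. There is no depth.
- close_job(): hands the job in; it is judged then, once.
Trained networks look in a picture, given as the dict that the camera call returned (one of the last four; its "shot" number tells which), for a name from the list of things; names that differ only in an ending like _2 or _b are one class to them, and where a whole thing is asked for, a point or a joint stands for the part that bears it (a point fixed in the world has none). Each returns a list of dicts, best first, with "conf" (0 to 1); they miss things now and then, are a little off and sometimes report something else, mostly with a low value. They report only what shows in the picture. A call takes as long as a camera call. They do not tell look-alikes from the thing itself.
- search_frame(picture, target): "bbox" ([left, top, right, bottom] in pixels, round what is visible of it).
- outline_of(picture, target): "region" (420x560 bool, what is visible of it) and "bbox" ([left, top, right, bottom] in pixels, round what is visible of it).
The state is a dict: "time_s": time; "joints": joint angles; "qd": joint speeds; "joint_torque": joint torques, N m; "tcp_pos": TCP position; "eef_rot": TCP orientation; "contact_force": force on the tool from outside, world axes, zero at the start; "moment": the same for the moment, N m; "gripper_width": finger opening in m; "gripper_force": force on a finger pad.
Only numpy, scipy, OpenCV 4.12 (cv2) and the standard library are available. Lean on these libraries where they do the work, as an engineer would, in place of code of your own. Each camera call takes 0.05 s, during which the arm holds its last target. There are 200 camera calls.

TASK

Put the ear defenders away: hang them by their headband over the rack's bar, between its two posts, with one ear cup on each side of the bar, lowering them on rather than dropping them. Also slide the rack's tally grip all the way to the end of its track that has the round steel disc beside it, to show that they are back. Leave the other things on the table where they are.

Things in the scene. Friction and masses are not known exactly. Their poses are not given: they have to be found in the camera images.
- muffs: ear defenders: rigid black headband arch with two grey ear cups, standing on the cups, arch up. 152 mm wide ear to ear (own x), 60 mm deep (own y), 148 mm tall (own z up), about 0.25 kg, symmetric under a half turn about z. Origin at the underside, midway between the cups. Each cup 36 mm thick (x), 60 mm deep, 80 mm tall; 70 mm gap between them. Headband strip 24 mm wide, 6 mm thick
- crown (a point): centre of the flat underside of the block at the headband's crown, 130 mm above the ear defenders' origin, axes as theirs. The block, the natural place to grip, is 50 mm long in x, 32 mm wide in y and 18 mm thick (130 to 148 mm above the origin); the bar bears on its underside
- rack: fixed rack: plywood board 260 mm (own x) by 280 mm (own y), 12 mm thick, carrying bar and tally slide. Origin at the centre of its underside on the table; z up; its front (-x) faces the robot. Steel bar 16 mm thick along own y, 50 mm behind (+x) the board's centre, axis 165 mm above the table, on two 20 mm posts 240 mm apart that end at 169 mm height
- bar_mid (a point): middle of the bar, on its axis; axes as those of the rack (y along the bar)
- tally (a joint): position of the tally grip along its track, in m: 0 at the plain end (rack -y), 0.12 at the end stop beside the steel disc (rack +y, the robot's left). Moves freely with about 1.5 N of friction and stays where it is left
- tally_top (a point): centre of the top face (66.5 mm above the table) of the tally grip: black block 28 mm in rack x, 20 mm in rack y (its travel), standing 40 mm above its 14 mm high aluminium track (40 x 170 mm) along the board's front, 90 mm before the board's centre. The steel disc, 26 mm across, 6 mm high, lies on the board just beyond the track's +y end
- coupling_a: orange plastic pipe coupling, an open tube 88 mm across and 82 mm tall, standing near the ear defenders. Leave it alone. Origin at the centre of its underside
- coupling_b: the same kind of orange pipe coupling, 88 mm across and 82 mm tall, standing behind the rack. Leave it alone. Origin at the centre of its underside
- tub: white lidded tub of 60 mm diameter, 75 mm tall, standing near the ear defenders on the robot's side. Leave it alone. Origin at the centre of its underside
- die: stepped steel die block 50 x 70 mm, 46 mm tall, standing on the table before the rack. Leave it alone. Origin at the centre of its underside
- wrench: steel wrench lying flat near the middle of the table, about 180 mm long. Leave it alone. Origin at the centre of its underside
Mind the look-alikes: they are no part of the job. What is shaped like the muffs but green or yellow is not meant.

How it is judged (in metres and radians):
At the end, for the whole second after the job is handed in: Ear defenders at rest, hanging on the bar: crown underside within 30 mm of the bar axis sideways, 100 mm of its middle along it, at most 22 mm above it; upright within 0.4 rad, square to the bar within 0.5 rad, over 0.8 N on the rack. Tally grip within 12 mm of the disc end (x of crown in the frame of bar_mid between -0.03 and 0.03 m and y of crown in the frame of bar_mid between -0.1 and 0.1 m and z of crown in the frame of bar_mid between -0.002 and 0.022 m and angle between muffs's own z axis and vertical below 0.4 rad and angle between the y axis of muffs and the y axis of rack, either way round below 0.5 rad and contact force between muffs and rack above 0.8 N and linear speed of muffs below 0.05 m/s and angular speed of muffs below 0.5 rad/s and value of joint tally above 0.108 m); the robot touches nothing.
It fails at once if the ear defenders are dropped (falling faster than 0.7 m/s while out of the fingers) (contact force between the fingers and muffs below 0.01 N and linear speed of muffs above 0.7 m/s).
It fails at once if one of the other loose things is shifted by more than 40 mm (distance of any of coupling_a, coupling_b, tub, die, wrench from where it was at the start of the episode above 0.04 m).
It also fails if it takes over 64 s, if anything falls off the work surface, if the arm or the gripper's body presses on something with over 40 N, if the wrist force passes 120 N, or if a joint passes its speed limit or range.

## Working session

There is one attempt and no reset: what is moved stays moved. The work goes in short steps, Python scripts to look and compute and a shell command to move; the robot and the scene stay as the last step left them, time stands still between calls to the robot, and variables do not carry over. Pictures are saved under pics/ and viewed, at most 10 in all, crops included, and the job is handed in when it is done.

```bash
ls; mkdir -p pics; cat > h.py <<'E'
import numpy as np,cv2
from plant import r,capture,close_job,search_frame,outline_of
def px(c,u,v,z):
    d=c["rotation"]@np.linalg.inv(c["K"])@np.array([u,v,1.]);o=np.array(c["origin"])
    return o+d*(z-o[2])/d[2]
def proj(c,p):
    q=np.array(c["rotation"]).T@(np.array(p)-c["origin"]);q=c["K"]@q;return q[:2]/q[2]
def save(c,n): cv2.imwrite("pics/"+n,c["frame"][:,:,::-1])
E
python3 - <<'E'
from h import *
for n in("top","scene"):
    c=capture(n);save(c,n+"0.png");print(n,np.round(c["origin"],3),np.round(c["rotation"],2).tolist(),np.round(c["K"],0).tolist())
    for t in("muffs","crown","rack","tally","tally_top","coupling_a","tub","die","wrench"):
        print(t,[(np.round(d["bbox"]).tolist(),round(d["conf"],2)) for d in search_frame(c,t)][:4])
s=r.get_state();print(s["tcp_pos"],s["eef_rot"],s["gripper_width"])
E
```

```text
pics
top [0.428 0.049 1.078] [-172.95, -0.21, -91.45] [[409.0, 0.0, 274.0], [0.0, 409.0, 212.0], [0.0, 0.0, 1.0]]
muffs [([107.0, 288.0, 158.0, 353.0], 0.95), ([182.0, 194.0, 222.0, 256.0], 0.93), ([115.0, 190.0, 172.0, 244.0], 0.61)]
crown [([109.0, 285.0, 158.0, 352.0], 0.97), ([115.0, 188.0, 171.0, 245.0], 0.84), ([186.0, 196.0, 224.0, 262.0], 0.61)]
rack [([325.0, 170.0, 451.0, 272.0], 0.56)]
tally [([391.0, 248.0, 402.0, 260.0], 0.52)]
tally_top [([390.0, 244.0, 402.0, 258.0], 0.59)]
coupling_a [([355.0, 129.0, 395.0, 165.0], 0.78), ([200.0, 150.0, 235.0, 186.0], 0.64)]
tub [([183.0, 273.0, 212.0, 298.0], 0.93), ([284.0, 226.0, 301.0, 296.0], 0.36)]
die [([364.0, 272.0, 392.0, 299.0], 0.83), ([185.0, 196.0, 224.0, 260.0], 0.68)]
wrench [([281.0, 226.0, 299.0, 295.0], 0.58), ([355.0, 127.0, 395.0, 165.0], 0.35)]
scene [1.34  0.092 0.996] [-136.71, 0.6, 92.81] [[413.0, 0.0, 275.0], [0.0, 413.0, 204.0], [0.0, 0.0, 1.0]]
muffs [([367.0, 145.0, 406.0, 199.0], 0.92), ([361.0, 199.0, 414.0, 261.0], 0.64), ([321.0, 192.0, 348.0, 247.0], 0.57)]
crown [([361.0, 201.0, 411.0, 258.0], 0.91), ([321.0, 192.0, 348.0, 246.0], 0.87), ([367.0, 149.0, 406.0, 201.0], 0.74)]
rack [([132.0, 197.0, 237.0, 268.0], 0.88)]
tally [([178.0, 193.0, 184.0, 205.0], 0.64)]
tally_top [([178.0, 194.0, 186.0, 208.0], 0.67)]
coupling_a [([163.0, 254.0, 195.0, 288.0], 0.81), ([309.0, 244.0, 341.0, 285.0], 0.72)]
tub [([187.0, 178.0, 212.0, 197.0], 0.16)]
die [([185.0, 175.0, 213.0, 198.0], 0.83)]
wrench [([257.0, 188.0, 267.0, 232.0], 0.67)]
[ 0.16094784 -0.65552527  0.22657936] [-1.79998040e+02  1.19881100e-03 -1.66206591e+02] 0.08765927481071548
```

```bash
python3 - <<'E'
import cv2
a=cv2.imread("pics/top0.png")[110:370,90:470];cv2.imwrite("pics/top0c.png",cv2.resize(a,None,fx=2.1,fy=2.1,interpolation=cv2.INTER_CUBIC))
E
cat > h.py <<'E'
import numpy as np,cv2
from scipy.spatial.transform import Rotation as Ro
from plant import r,capture as _c,close_job,search_frame,outline_of
def rot(c):
    R=np.array(c["rotation"],float)
    return R if R.shape==(3,3) else Ro.from_euler("xyz",R,degrees=True).as_matrix()
capture=_c
def px(c,u,v,z):
    d=rot(c)@np.linalg.inv(c["K"])@np.array([u,v,1.]);o=np.array(c["origin"])
    return o+d*(z-o[2])/d[2]
def proj(c,p):
    q=rot(c).T@(np.array(p)-c["origin"]);q=c["K"]@q;return q[:2]/q[2]
def save(c,n): cv2.imwrite("pics/"+n,c["frame"][:,:,::-1])
E
```

```text
(no output)
```

View pics/top0c.png

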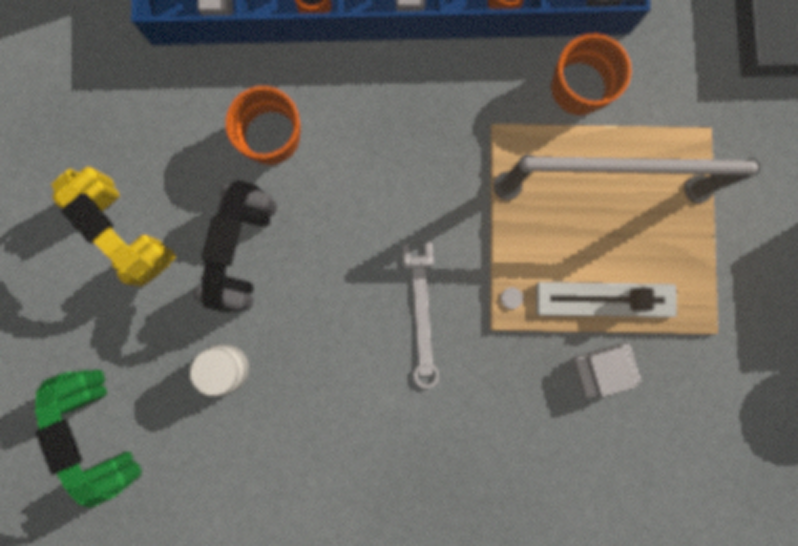

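View pics/scene0.png

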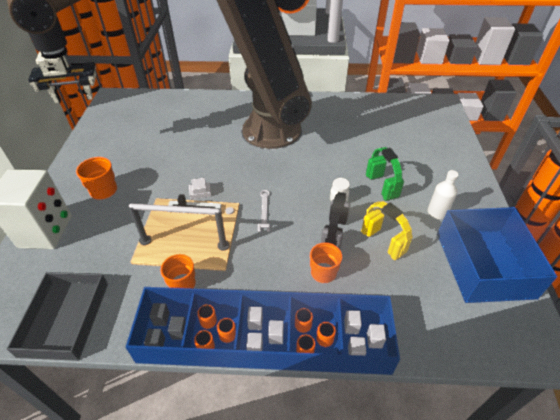

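The top crop shows the black muffs near crop (235,245), between coupling_a above and the tub below. The yellow and green ones are look-alikes. The rack is at the right, with its disc on the left (+y) at crop (511,299) and the tally grip near (643,300). Next I fit a silhouette model of the muffs and locate the rack corners and tally.

```bash
cat > fit.py <<'E'
from h import *
from scipy.optimize import minimize
def boxpts(cx,cz,hx,hy,hz):
    return np.array([[cx+a*hx,b*hy,cz+c*hz] for a in(-1,1) for b in(-1,1) for c in(-1,1)])
parts=[boxpts(.058,.04,.018,.030,.04),boxpts(-.058,.04,.018,.03,.04),boxpts(0,.139,.025,.016,.009)]
# headband arch pieces from cup top to block
for s in(-1,1):
    arc=[(s*.058,.075),(s*.057,.1),(s*.048,.122),(s*.025,.14)]
    for (a,b),(c,d) in zip(arc,arc[1:]):
        parts.append(np.array([[x+o,y,z+o2] for x,z in((a,b),(c,d)) for y in(-.012,.012) for o in(-.002,.002) for o2 in(-.002,.002)]))
def render(c,p):
    m=np.zeros((420*4,560*4),np.uint8);R=Ro.from_euler("z",p[2]).as_matrix()
    for P in parts:
        q=np.array([proj(c,R@x+[p[0],p[1],0]) for x in P]);h=cv2.convexHull(np.round(q*4+2).astype(np.int32));cv2.fillConvexPoly(m,h,255)
    return cv2.resize(m,(560,420),interpolation=cv2.INTER_AREA)/255.
E
python3 - <<'E'
from fit import *
obs=[]
for n,g in(("top",(200,225)),("scene",(335,220))):
    c=capture(n)
    best=min(outline_of(c,"muffs"),key=lambda d:np.hypot((d["bbox"][0]+d["bbox"][2])/2-g[0],(d["bbox"][1]+d["bbox"][3])/2-g[1]))
    print(n,best["bbox"],best["conf"],best["region"].sum());obs.append((c,best["region"].astype(float)))
def cost(p,o): return sum(np.abs(render(c,p)-m).sum()/m.sum() for c,m in o)
for o in(obs[:1],obs):
  res=[]
  for y in np.radians([60,80,100,120]):
    p0=px(obs[0][0],196,222,.14)
    s=minimize(cost,[p0[0],p0[1],y],args=(o,),method="Nelder-Mead",options=dict(initial_simplex=[[p0[0],p0[1],y],[p0[0]+.02,p0[1],y],[p0[0],p0[1]+.02,y],[p0[0],p0[1],y+.2]],maxiter=60));res.append((s.fun,s.x))
  for f,x in sorted(res,key=lambda t:t[0])[:2]: print(f,np.round(x[:2],4),np.degrees(x[2]))
c=obs[0][0]
f=lambda u,v,z:np.round(px(c,90+u/2.1,110+v/2.1,z),3)
print("board",[f(u,v,.012) for u,v in((492,126),(712,128),(718,333),(490,331))])
print("bar ends",f(527,163,.173),f(755,167,.173))
print("grip top",f(643,299,.0665),"disc",f(511,299,.018),"track ends",f(538,300,.026),f(676,300,.026))
print("coupA",f(263,124,.082),"tub",f(228,369,.075),"die",f(610,370,.046),"muff crown",f(222,228,.148))
E
```

```text
top [182.4, 194.6, 220.5, 256.0] 0.65 1245
scene [320.5, 191.9, 348.9, 247.8] 0.78 977
0.18366485550043313 [0.5213 0.2254] 167.15238005319372
0.18522088353413657 [0.5213 0.2257] 166.29769365555748
0.46280924287190306 [0.5194 0.2239] 165.14790791269124
0.46612438233073583 [0.5193 0.2241] 164.65996682312593
board [array([ 0.67 , -0.094,  0.012]), array([ 0.661, -0.373,  0.012]), array([ 0.404, -0.362,  0.012]), array([ 0.413, -0.081,  0.012])]
bar ends [ 0.593 -0.108  0.173] [ 0.582 -0.352  0.173]
grip top [ 0.447 -0.256  0.066] disc [ 0.452 -0.108  0.018] track ends [ 0.45  -0.14   0.026] [ 0.445 -0.308  0.026]
coupA [0.664 0.186 0.082] tub [0.379 0.229 0.075] die [ 0.365 -0.218  0.046] muff crown [0.534 0.222 0.148]
```

Rack centre comes out at about (0.537, -0.228), yaw about -2°. Bar middle is about (0.587, -0.230), and the bar ends agree with that. The tally grip is at about (0.447, -0.256), which puts the joint near 0.03. Muffs are at about (0.52, 0.225), yaw about 166°. I'll do the tally first.

```bash
R='[87,0.71,1,0,0,0,-1]'; python3 -m creep '[[87,0.71,1,0,0,0,-1],[87,0.71,1,0,0,0,-1],[87,0.71,1,0,0,0,-1],[87,0.71,1,0,0,0,-1],[87,0.71,1,0,0,0,-1],[87,0.71,1,0,0,0,-1],[87,0.71,1,0,0,0,-1],[87,0.71,1,0,0,0,-1]]'
python3 -m creep '[[87,0.71,1,0,0,0,-1],[87,0.71,1,0,0,0,-1],[87,0.71,1,0,0,0,-1],[87,0.71,1,0,0,0,-1],[87,0.71,1,0,0,0,-1],[87,0.71,1,0,0,0,-1],[87,0.71,1,0,0,0,-1],[87,0.71,1,0,0,0,-1]]'
python3 - <<'E'
from h import *
c=capture("wrist");save(c,"w1.png");print(c["origin"],c["rotation"])
for t in("tally_top","tally","rack"):print(t,[(np.round(d["bbox"]).tolist(),round(d["conf"],2)) for d in search_frame(c,t)][:3])
E
```

```text
time_s: 1.87
tcp_pos: [0.3036, -0.4543, 0.2268]
eef_rot: [-180.0, 0.0, -174.3]
contact_force: [0.5, 0.5, 0.4]
gripper_width: 0.0868
gripper_force: 0.0
time_s: 2.53
tcp_pos: [0.4457, -0.2541, 0.2269]
eef_rot: [-180.0, 0.0, 177.8]
contact_force: [0.8, 0.6, -1.3]
gripper_width: 0.0868
gripper_force: 0.0
[ 0.3617431  -0.25021051  0.38490322] [ 1.61964792e+02 -4.47946798e-02  8.77990520e+01]
tally_top [([265.0, 172.0, 281.0, 209.0], 0.73), ([290.0, 329.0, 337.0, 351.0], 0.47)]
tally [([265.0, 171.0, 282.0, 205.0], 0.89)]
rack [([173.0, 147.0, 417.0, 362.0], 0.92)]
```

View pics/w1.png

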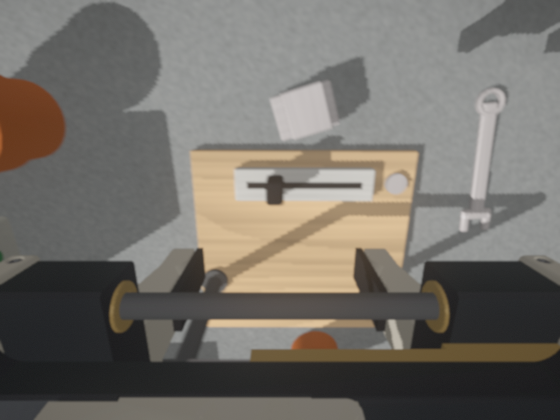

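The wrist view shows the tally grip at about (274,190), the track ends at u=235 and 376, and the disc at (397,183).

```bash
python3 - <<'E'
from h import *
c=capture("wrist")
for u,v,z in((275,194,.0665),(275,182,.04),(235,184,.026),(376,184,.026),(397,183,.015),(192,151,.012),(416,151,.012)):print(np.round(px(c,u,v,z),3))
E
python3 -m creep '[[40,0,-0.1,-0.9,0,0,0],[40,0,0,-0.9,0,0,0],[40,0,0,-0.9,0,0,0],[40,0,0,-0.9,0,0,0],[40,0,0,-0.9,0,0,0],[40,0,0,0,0,0,0],[40,0,0,0,0,0,0],[40,0,0,0,0,0,0]]'
```

```text
[ 0.448 -0.258  0.066]
[ 0.441 -0.258  0.04 ]
[ 0.445 -0.307  0.026]
[ 0.451 -0.136  0.026]
[ 0.453 -0.107  0.015]
[ 0.405 -0.358  0.012]
[ 0.415 -0.086  0.012]
time_s: 3.45
tcp_pos: [0.4453, -0.2589, 0.1153]
eef_rot: [-180.0, 0.1, 177.8]
contact_force: [0.4, 0.1, 0.8]
gripper_width: 0.0415
gripper_force: 0.0
```

```bash
python3 -m creep '[[40,0,0,-0.7,0,0,0],[40,0,0,-0.7,0,0,0],[40,0,0,-0.7,0,0,0],[40,0,0,-0.7,0,0,0],[40,0,0,0,0,0,0]]'
python3 -m creep '[[40,0.02,0.6,0,0,0,0],[40,0.02,0.6,0,0,0,0],[40,0.02,0.6,0,0,0,0],[40,0.02,0.6,0,0,0,0],[40,0.02,0.6,0,0,0,0],[40,0.02,0.5,0,0,0,0],[40,0.02,0.4,0,0,0,0],[40,0,0,0,0,0,0]]'
```

```text
time_s: 3.87
tcp_pos: [0.4441, -0.258, 0.043]
eef_rot: [180.0, -0.1, 177.8]
contact_force: [-0.7, -0.1, -0.3]
gripper_width: 0.0399
gripper_force: 0.0
time_s: 4.53
tcp_pos: [0.4498, -0.1595, 0.0458]
eef_rot: [180.0, 0.2, 177.9]
contact_force: [0.3, 0.2, 0.1]
gripper_width: 0.0398
gripper_force: 0.0
```

```bash
python3 -m creep '[[40,0,0.1,0,0,0,0],[40,0,0.1,0,0,0,0],[40,0,0.1,0,0,0,0],[40,0,0.1,0,0,0,0],[40,0,0,0,0,0,0]]'
```

```text
time_s: 4.95
tcp_pos: [0.4492, -0.1541, 0.0449]
eef_rot: [-179.7, 0.0, 177.9]
contact_force: [4.0, -31.7, -1.5]
gripper_width: 0.0402
gripper_force: 15.6
```

```bash
python3 - <<'E'
from h import *
for n in("top","wrist"):
    c=capture(n)
    print(n,[(np.round(px(c,(d["bbox"][0]+d["bbox"][2])/2,(d["bbox"][1]+d["bbox"][3])/2,.055),3),round(d["conf"],2)) for d in search_frame(c,"tally")][:3])
save(c,"w2.png")
E
```

```text
top []
wrist [(array([ 0.443, -0.163,  0.055]), 0.58)]
```

View pics/w2.png

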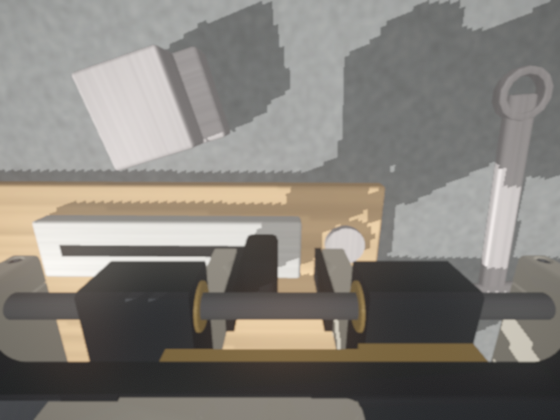

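The grip is hard on its stop beside the disc: 32 N reaction, grip at y=-0.163. I'm backing off, rising and going over the muffs.

```bash
python3 -m creep '[[40,0,-0.3,0,0,0,0],[45,0,-0.1,0,0,0,0],[45,0,0,1,0,0,0],[45,0,0,1,0,0,0],[45,0,0,1,0,0,0],[45,0,0,1,0,0,0],[45,0,0,1,0,0,0],[45,0,0,1,0,0,0]]'
python3 -m creep '[[80,0.18,0.98,0.4,0,0,-0.75],[80,0.18,0.98,0.4,0,0,-0.75],[80,0.18,0.98,0.4,0,0,-0.75],[80,0.18,0.98,0.4,0,0,-0.75],[80,0.18,0.98,0.4,0,0,-0.75],[80,0.18,0.98,0,0,0,-0.75],[80,0.18,0.98,0,0,0,-0.75],[80,0.18,0.98,0,0,0,-0.75]]'
python3 -m creep '[[80,0.18,0.98,0,0,0,-0.75],[80,0.18,0.98,0,0,0,-0.75],[80,0.18,0.98,0,0,0,-0.75],[80,0.18,0.98,0,0,0,-0.75],[80,0.18,0.98,0,0,0,-0.75],[80,0.18,0.98,0,0,0,-0.75],[80,0.18,0.98,0,0,0,-0.75],[80,0.18,0.8,0,0,0,-0.75]]'
python3 - <<'E'
from h import *
c=capture("top")
print([(np.round(px(c,(d["bbox"][0]+d["bbox"][2])/2,(d["bbox"][1]+d["bbox"][3])/2,.06),3),round(d["conf"],2)) for d in search_frame(c,"tally")][:3])
c=capture("wrist");save(c,"w3.png");print(c["origin"],c["rotation"])
for d in outline_of(c,"muffs"):print(np.round(d["bbox"]),d["conf"])
E
```

```text
time_s: 5.82
tcp_pos: [0.4481, -0.1604, 0.1953]
eef_rot: [180.0, -0.0, 177.8]
contact_force: [0.3, -0.8, -0.7]
gripper_width: 0.0447
gripper_force: 0.0
time_s: 6.48
tcp_pos: [0.4843, 0.0369, 0.2443]
eef_rot: [180.0, 0.0, 171.7]
contact_force: [0.8, 0.1, 1.2]
gripper_width: 0.0796
gripper_force: 0.0
time_s: 7.15
tcp_pos: [0.5203, 0.2287, 0.2438]
eef_rot: [180.0, -0.0, 165.8]
contact_force: [-0.1, -1.5, 0.3]
gripper_width: 0.0797
gripper_force: 0.0
[(array([ 0.445, -0.158,  0.06 ]), 0.53)]
[0.43952582 0.25077248 0.4013739 ] [ 1.62067231e+02 -1.26562206e-02  7.59146769e+01]
[378.   0. 434.  24.] 0.87
[334. 126. 480. 239.] 0.76
[244. 116. 301. 260.] 0.57
```

View pics/w3.png

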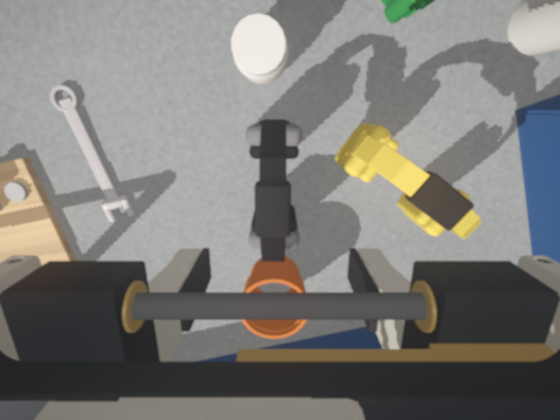

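The wrist view shows the muffs' axis almost upright in the image, at u≈272. The block spans about (255..292, 180..235). I'll convert that to a position.

```bash
python3 - <<'E'
from h import *
c=capture("wrist");f=c["frame"]
g=f[120:262].max(2)
for v in range(170,262,6):
    row=f[v].max(1).astype(int); idx=np.where(row[240:310]<45)[0]+240; print(v,(idx.min(),idx.max(),len(idx)) if len(idx) else None)
for u,v,z in((273,182,.148),(273,236,.148),(254,208,.148),(292,208,.148),(273,208,.148),(273,121,.08)):print(np.round(px(c,u,v,z),3))
p=px(c,273,208,.148)
from fit import render
best=min(outline_of(c,"muffs"),key=lambda d:abs(d["bbox"][0]-244));m=best["region"].astype(float);m[262:]=0
from scipy.optimize import minimize
def cost(q):
    a=render(c,q);a[262:]=0;return np.abs(a-m).sum()/m.sum()
y=np.radians(166);x0=[p[0],p[1],y]
s=minimize(cost,x0,method="Nelder-Mead",options=dict(initial_simplex=[x0,[p[0]+.015,p[1],y],[p[0],p[1]+.015,y],[p[0],p[1],y+.1]],maxiter=60));print(s.fun,s.x[:2],np.degrees(s.x[2]))
E
```

```text
170 None
176 None
182 None
188 None
194 None
200 None
206 None
212 None
218 None
224 None
230 None
236 None
242 None
248 None
254 None
260 None
[0.494 0.23  0.148]
[0.543 0.217 0.148]
[0.513 0.208 0.148]
[0.521 0.24  0.148]
[0.517 0.224 0.148]
[0.447 0.24  0.08 ]
1.0 [0.70669986 0.08870494] 177.45915590261637
```

```bash
python3 -m creep '[[80,-0.05,-0.2,-0.8,0,0,0],[80,0,0,-0.9,0,0,0],[80,0,0,-0.9,0,0,0],[80,0,0,-0.9,0,0,0],[70,0,0,-0.5,0,0,0],[60,0,0,-0.4,0,0,0],[60,0,0,0,0,0,0]]'
```

```text
time_s: 8.03
tcp_pos: [0.5182, 0.2206, 0.1323]
eef_rot: [-179.9, -0.1, 165.7]
contact_force: [0.9, -0.1, -1.1]
gripper_width: 0.065
gripper_force: 0.0
```

```bash
python3 -m creep '[[50,0,0.1,0,0,0,0],[25,0,0,0,0,0,0],[25,0,0,0,0,0,0],[25,0,0,0,0,0,0],[25,0,0,0,0,0,0],[25,0,0,0,0,0,0],[25,0,0,0,0,0,0],[25,0,0,0,0,0,0]]' 30
```

```text
time_s: 8.7
tcp_pos: [0.5194, 0.2246, 0.1347]
eef_rot: [180.0, 0.0, 165.8]
contact_force: [-1.1, -0.3, 6.1]
gripper_width: 0.0319
gripper_force: 30.0
```

```bash
python3 -m creep '[[25,0,0,0.3,0,0,0],[25,0,0,0.6,0,0,0],[25,0,0,0.8,0,0,0],[25,0,0,1,0,0,0],[25,0,0,1,0,0,0],[25,0,0,1,0,0,0],[25,0,0,1,0,0,0],[25,0,0,1,0,0,0]]'
python3 -m creep '[[25,0,0,1,0,0,0],[25,0,0,1,0,0,0],[25,0,0,0.6,0,0,0],[25,0,0,0,0,0,0]]'
python3 - <<'E'
from h import *
c=capture("wrist");save(c,"w4.png")
E
```

```text
time_s: 9.37
tcp_pos: [0.5186, 0.2243, 0.3026]
eef_rot: [-180.0, -0.1, 165.8]
contact_force: [0.4, 0.5, -2.8]
gripper_width: 0.0315
gripper_force: 30.0
time_s: 9.7
tcp_pos: [0.5201, 0.2249, 0.3704]
eef_rot: [179.8, 0.2, 165.8]
contact_force: [0.6, -0.1, -2.0]
gripper_width: 0.032
gripper_force: 30.0
```

View pics/w4.png

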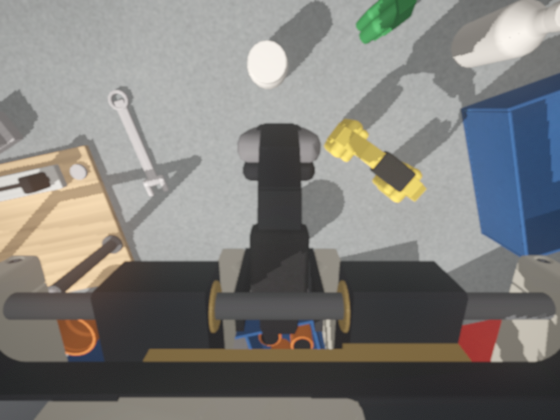

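The muffs hang level in the grip and the block is centred between the pads. I'm carrying them over to the bar.

```bash
python3 -m creep '[[25,0.05,-0.3,0,0,0,0.3],[25,0.1,-0.6,0,0,0,0.5],[25,0.13,-0.9,0,0,0,0.6],[25,0.13,-0.9,0,0,0,0.6],[25,0.13,-0.9,0,0,0,0.6],[25,0.13,-0.9,0,0,0,0.6],[25,0.13,-0.9,0,0,0,0.6],[25,0.13,-0.9,0,0,0,0.6]]'
python3 -m creep '[[25,0.13,-0.9,0,0,0,0.6],[25,0.13,-0.9,0,0,0,0.6],[25,0.13,-0.9,0,0,0,0.6],[25,0.13,-0.9,0,0,0,0.6],[25,0.13,-0.9,0,0,0,0.6],[25,0.13,-0.9,0,0,0,0.6],[25,0.13,-0.9,0,0,0,0.6],[25,0.13,-0.9,0,0,0,0.6]]'
python3 -m creep '[[25,0.13,-0.9,0,0,0,0.6],[25,0.13,-0.9,0,0,0,0.6],[25,0.13,-0.8,0,0,0,0.6],[25,0.1,-0.5,0,0,0,0.6],[25,0.03,-0.2,0,0,0,0.4],[25,0,0,0,0,0,0]]'
python3 - <<'E'
from h import *
for n in("top","scene"):
    c=capture(n);save(c,n+"5.png")
    for t in("muffs","rack"):print(n,t,[(np.round(d["bbox"]).tolist(),round(d["conf"],2)) for d in search_frame(c,t)][:4])
a=cv2.imread("pics/scene5.png")[120:320,80:320];cv2.imwrite("pics/s5c.png",cv2.resize(a,None,fx=3,fy=3,interpolation=cv2.INTER_CUBIC))
E
```

```text
time_s: 10.42
tcp_pos: [0.5416, 0.0653, 0.3647]
eef_rot: [-179.9, -0.2, 170.2]
contact_force: [-0.1, 0.4, -1.6]
gripper_width: 0.0315
gripper_force: 30.0
time_s: 11.08
tcp_pos: [0.5675, -0.1145, 0.3646]
eef_rot: [-180.0, -0.2, 175.0]
contact_force: [1.0, 0.1, -2.5]
gripper_width: 0.0318
gripper_force: 30.0
time_s: 11.58
tcp_pos: [0.5807, -0.1967, 0.3645]
eef_rot: [180.0, -0.2, 177.7]
contact_force: [0.0, 0.4, -1.6]
gripper_width: 0.0316
gripper_force: 30.0
top muffs [([107.0, 287.0, 154.0, 350.0], 0.91), ([116.0, 191.0, 173.0, 247.0], 0.83), ([394.0, 174.0, 418.0, 206.0], 0.77), ([397.0, 179.0, 452.0, 272.0], 0.61)]
top rack [([397.0, 182.0, 449.0, 270.0], 0.73)]
scene muffs [([160.0, 140.0, 198.0, 206.0], 0.91), ([364.0, 200.0, 410.0, 261.0], 0.88), ([311.0, 244.0, 341.0, 287.0], 0.6), ([366.0, 148.0, 405.0, 201.0], 0.55)]
scene rack [([128.0, 198.0, 241.0, 270.0], 0.83)]
```

View pics/s5c.png

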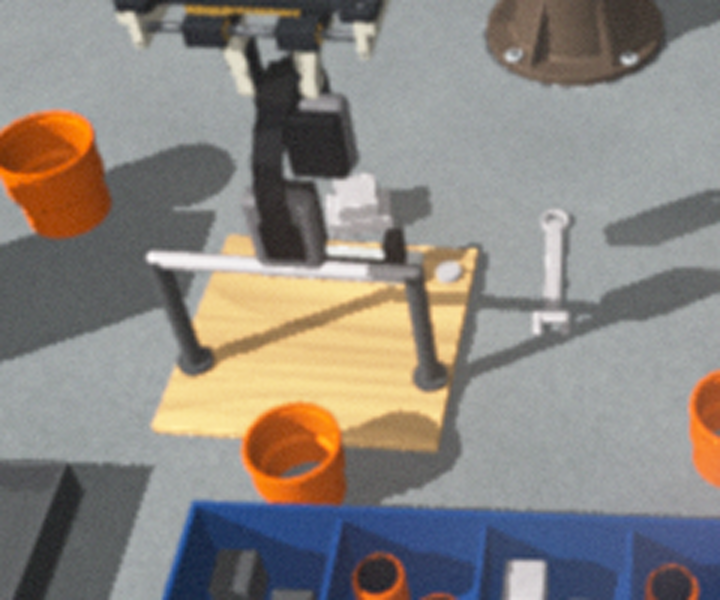

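The scene view shows the muffs hanging above the bar between the posts, square to it. The post tops are at crop (152,258) and (417,268). I'll check the bar's x and the tilt of the muffs.

```bash
python3 -m creep '[[25,0.1,-0.4,0,0,0,0],[25,0.1,-0.4,0,0,0,0],[25,0,0,0,0,0,0],[25,0,0,0,0,0,0]]'
python3 - <<'E'
import fit
from fit import *
from scipy.optimize import minimize
c=capture("scene")
print("bar ends",px(c,80+152/3,120+258/3,.169),px(c,80+417/3,120+268/3,.169))
d=min(outline_of(c,"muffs"),key=lambda d:abs(d["bbox"][0]-160));m=d["region"].astype(float);print(d["bbox"],d["conf"])
t=r.get_state()["tcp_pos"];yaw=np.radians(r.get_state()["eef_rot"][2]);base=parts[:]
def ren(q):  # x shift, z shift, pitch about block (held) about muffs y
    R=Ro.from_euler("y",q[2]).as_matrix()
    fit.parts[:]=[(P-[0,0,.139])@R.T+[0,0,t[2]+.0045+q[1]] for P in base]
    return render(c,[t[0]+q[0],t[1],yaw])
for tilt in(-10,-5,0,5,10):
    a=ren([0,0,np.radians(tilt)]);print(tilt,np.abs(a-m).sum()/m.sum())
s=minimize(lambda q:np.abs(ren(q)-m).sum(),[0,0,0],method="Nelder-Mead",options=dict(initial_simplex=[[0,0,0],[.01,0,0],[0,.01,0],[0,0,.1]],maxiter=80));print(s.fun/m.sum(),s.x[:2],np.degrees(s.x[2]))
E
```

```text
time_s: 12.22
tcp_pos: [0.5865, -0.2162, 0.3663]
eef_rot: [180.0, -0.0, 177.7]
contact_force: [0.1, 0.4, -1.7]
gripper_width: 0.0317
gripper_force: 30.0
bar ends [ 0.58704494 -0.35205881  0.169     ] [ 0.58982272 -0.10733801  0.169     ]
[149.6, 140.0, 188.5, 210.5] 0.76
-10 0.4591159270725834
-5 0.3110960612315102
0 0.2707924836601307
5 0.30532335741314065
10 0.3627579979360165
0.2616765565875473 [0.00507796 0.00417393] -1.3560211073404378
```

Tilt is about 0° and the bar lies at x≈0.588, under the tool. Lowering.

```bash
python3 -m creep '[[25,0.04,0,-0.5,0,0,0],[25,0,0,-0.9,0,0,0],[25,0,0,-0.9,0,0,0],[25,0,0,-0.9,0,0,0],[25,0,0,-0.9,0,0,0],[25,0,0,-0.9,0,0,0],[25,0,0,-0.9,0,0,0],[25,0,0,-0.6,0,0,0]]'
python3 -m creep '[[25,0,0,-0.2,0,0,0],[25,0,0,-0.1,0,0,0],[25,0,0,-0.1,0,0,0],[25,0,0,0,0,0,0]]'
```

```text
time_s: 12.98
tcp_pos: [0.5865, -0.2151, 0.2018]
eef_rot: [180.0, -0.1, 177.8]
contact_force: [0.2, -0.5, -2.6]
gripper_width: 0.0319
gripper_force: 30.0
time_s: 13.32
tcp_pos: [0.588, -0.2156, 0.1948]
eef_rot: [-180.0, 0.1, 177.8]
contact_force: [0.1, -0.6, -2.4]
gripper_width: 0.0319
gripper_force: 30.0
```

```bash
python3 -m creep '[[25,0,0,-0.1,0,0,0],[25,0,0,-0.1,0,0,0],[25,0,0,-0.1,0,0,0],[25,0,0,-0.1,0,0,0],[25,0,0,-0.1,0,0,0],[25,0,0,0,0,0,0]]'
```

```text
time_s: 13.82
tcp_pos: [0.5871, -0.2154, 0.1809]
eef_rot: [180.0, -0.1, 177.8]
contact_force: [0.3, -0.3, -1.4]
gripper_width: 0.0318
gripper_force: 30.0
```

```bash
python3 -m creep '[[25,0,0,-0.06,0,0,0],[25,0,0,-0.06,0,0,0],[25,0,0,0,0,0,0]]';python3 -m creep '[[25,0,0,-0.05,0,0,0],[25,0,0,0,0,0,0]]'
```

```text
time_s: 14.07
tcp_pos: [0.5873, -0.2155, 0.1782]
eef_rot: [180.0, -0.0, 177.8]
contact_force: [-0.2, 0.1, -2.5]
gripper_width: 0.0319
gripper_force: 30.0
time_s: 14.23
tcp_pos: [0.5876, -0.2156, 0.1777]
eef_rot: [-180.0, 0.0, 177.8]
contact_force: [-1.0, 0.0, -0.9]
gripper_width: 0.0318
gripper_force: 30.0
```

```bash
python3 -m creep '[[25,0,0,-0.05,0,0,0],[25,0,0,-0.03,0,0,0],[25,0,0,0,0,0,0]]'
```

```text
time_s: 14.48
tcp_pos: [0.5877, -0.2156, 0.1775]
eef_rot: [-180.0, 0.1, 177.8]
contact_force: [-4.1, 3.2, 11.2]
gripper_width: 0.032
gripper_force: 30.0
```

The crown bears on the bar at the expected height, with 11 N. I'm easing off and opening.

```bash
python3 -m creep '[[25,0,0,0.05,0,0,0],[40,0,0,0,0,0,0],[44,0,0,0,0,0,0],[46,0,0,0,0,0,0],[50,0,0,0,0,0,0],[54,0,0,0,0,0,0],[54,0,0,0,0,0,0]]'
python3 - <<'E'
from h import *
c=capture("scene");save(c,"s6.png")
a=cv2.imread("pics/s6.png")[120:320,80:320];cv2.imwrite("pics/s6c.png",cv2.resize(a,None,fx=3,fy=3,interpolation=cv2.INTER_CUBIC))
E
```

```text
time_s: 15.07
tcp_pos: [0.5875, -0.2156, 0.1764]
eef_rot: [-180.0, -0.0, 177.8]
contact_force: [0.7, -0.6, 0.2]
gripper_width: 0.053
gripper_force: 0.0
```

View pics/s6c.png

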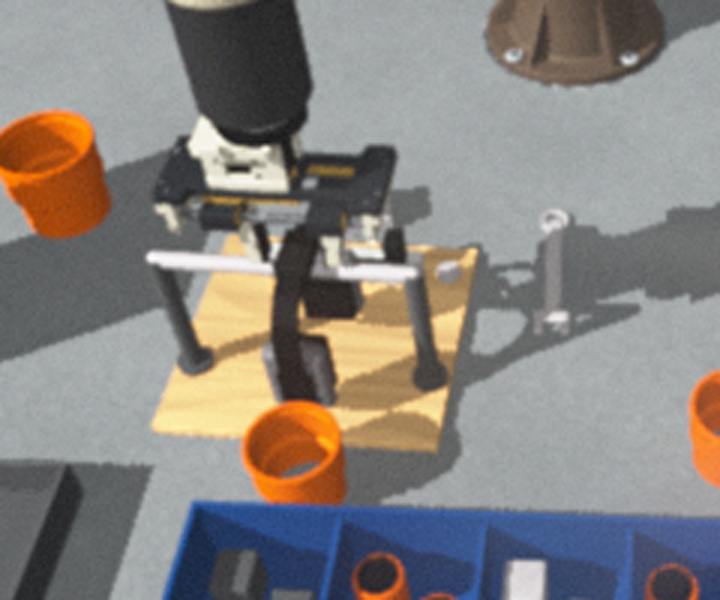

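The muffs hang on the bar with a cup on each side (cups at crop (300,370) and (333,297)), and the fingers are clear. I'm rising and checking the result.

```bash
python3 -m creep '[[54,0,0,0.3,0,0,0],[54,0,0,0.6,0,0,0],[54,0,0,1,0,0,0],[54,0,0,1,0,0,0],[54,0,0,1,0,0,0],[54,0,0,1,0,0,0],[54,0,0,0,0,0,0],[54,0,0,0,0,0,0]]'
python3 - <<'E'
from h import *
c=capture("scene");save(c,"s7.png")
a=cv2.imread("pics/s7.png")[120:320,80:320];cv2.imwrite("pics/s7c.png",cv2.resize(a,None,fx=3,fy=3,interpolation=cv2.INTER_CUBIC))
E
```

```text
time_s: 15.78
tcp_pos: [0.5882, -0.2157, 0.3016]
eef_rot: [-180.0, 0.2, 177.8]
contact_force: [0.3, 0.4, -0.6]
gripper_width: 0.0541
gripper_force: 0.0
```

View pics/s7c.png

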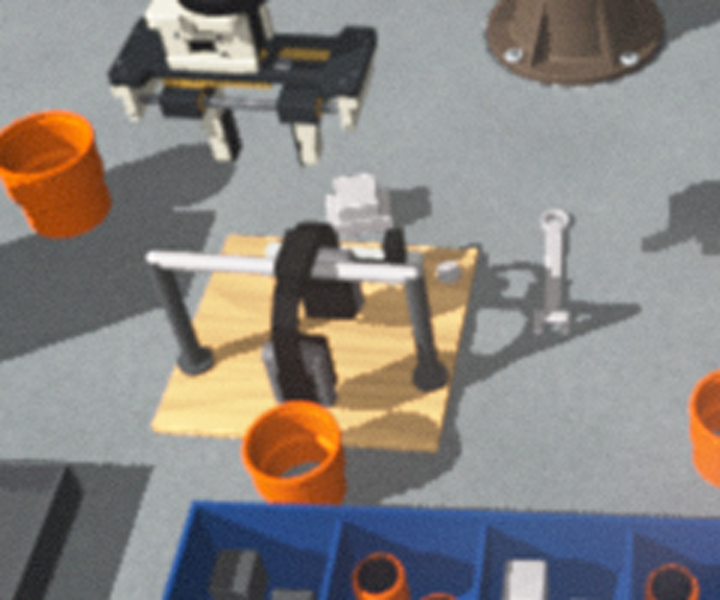

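The muffs hang still at crop (305,310), unchanged since release. The tally is beside the disc at (395,245), the gripper is clear, and everything else stands where it was.

```bash
python3 -c "
from plant import close_job;print(close_job())"
```

```text
the job is handed in; nothing more can be done
None
```

The ear defenders hang on the bar with one ear cup on each side, the tally grip is against its stop at the disc end, nothing else was moved, and the job is handed in (no verdict came back).

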